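Stage a slide tray against the blue flip stop

ROBOT

A 7-joint arm with a two-finger parallel gripper is mounted at the origin on the work surface. World frame = base frame: x ahead of the robot, y to its left, z up, the work surface at z = 0. Lengths are in mm, angles in rad, forces in N, time in s.
With the tool pointing down it reaches from about 400 to 875 mm from the base axis. Payload 6.5 kg.
Tool frame: the origin (TCP) lies midway between the tips of the shut fingers; the grasp point (between the pads) lies 19 mm behind it (robot.grip_point_offset is the distance from the TCP to the grasp point, in mm); z points along the fingers, y is the line along which they close (so a half turn about z gives the same grasp; the last joint's range is limited). The gripper opens to 88 mm and grips with 3 to 60 N. Pads are 18 mm wide; open, the fingers measure 123 mm over their backs; the gripper's body (75 mm by 187 mm) begins 45 mm behind the grasp point.
Start: joints at [-1.29, 0.536, -0.004, 1.538, 0.003, 1.067, -0.071], TCP at [220.923, 611.296, 238.716] pointing down, gripper open.
Joint ranges: [-2.7, 2.7], [-0.37, 2.16], [-1.27, 1.26], [0.24, 2.4], [-1.31, 4.45], [0.19, 1.91], [-2.76, 2.76]. Speed limits (rad/s): [2.39, 2.39, 3.14, 3.14, 3.14, 3.14, 3.14].

INTERFACE

Orientations are given as a rotation vector (axis times angle).
In Python, from station import robot gives the robot as it stands.
- The arm moves only by the tool drive_tool, never from a script. Its arguments are lists of equal length, an entry for each row: "linear": the shift along the tool's x, y, z as a fraction of full scale, a list of three; "twist": the turn, a rotation vector about the tool's x, y, z as a fraction of full scale, a list of three; "gripper": the closure, from 0 (fully open) to 1 (shut). A call has 1 to 12 rows; each row is the pose to reach, as a shift and turn from the pose commanded when the call began, along the tool's axes at that moment; what a row does not reach only later rows make up. Full scale, the value 1, is 200 mm for a shift and 90 degrees for a turn. A row lasts 1/12 s, in which the tool goes at most 41.7 mm and 7.16 degrees, less where a joint would pass 70% of its speed; a pose out of reach is approached as far as the arm can. A call with a number of a shift or a turn outside -1 to 1 is refused whole. A call with a gripper value outside its range is refused whole. The fingers move at their own pace and stop on an object; "force" is the grip in N (left out, the last holds). Time passes only in rows, so rows that repeat a pose let the fingers close. It gives the time, the measured TCP pose, the force, the opening and the grip force at its end, in the units of the state.
- robot.state(): the state, without advancing time (a new reading comes with each control period).
- robot.read_camera(name): name is "scene" or "side" or "wrist"; returns a dict with "img" (480x640x3 uint8, blue, green, red), "fov_y" (degrees; the focal length in pixels is half the picture's height over the tangent of half this angle, whatever the lens; pixels are square), "cx", "cy" (the principal point, pixels), "k1" (the pictures are not rectified: a ray, as slopes to the right and down, at radius r is drawn at 1 + k1 r^2 times it, then the intrinsics apply), "cam_to_world" (4x4, takes a point from camera to world coordinates); the wrist camera has in their place "tool_from_camera" (4x4, takes a point from camera to tool coordinates, whose origin is the TCP and whose axes are the flange's). Camera axes: x right, y down, z forward; pixel columns grow to the right and rows downward; lengths in mm; the calibration is good to about 2 mm. A picture is of the moment at which its call begins: read the wrist's pose just before it. There is no depth.
- robot.sign_off(): hands the job in; it is judged then, once.
The state is a dict: "time": time; "qpos": joint angles; "joint_velocities": joint speeds; "effort": joint torques, N m; "eef_pos": TCP position; "ee_rot": TCP orientation; "ft_force": force on the tool from outside, world axes, zero at the start; "torque": the same for the moment, N m; "width": finger opening in mm; "gripper_force": force on a finger pad.
Only numpy, scipy, OpenCV 4.12 (cv2) and the standard library are available. Lean on these libraries where they do the work, as an engineer would, in place of code of your own. Each camera call takes 0.05 s, during which the arm holds its last target. There are 200 camera calls.

TASK

Beside the microscope, a white slide tray lies in a straight guide track that has two flip stops on the rail away from the robot. Flip the blue stop all the way down across the track, leaving the yellow stop up, then push the tray along the track until it rests against the blue stop. Leave the tray flat in the track between its rails.

Things in the scene. Friction and masses are not known exactly. Their poses are not given: they have to be found in the camera images.
- tray_center (a point): Centre (half-way up) of the loose white slide tray (0.25 kg) lying in the track: 76 wide (x), 100 long (y, along the track), 18 mm high, glass slides on top. +y points along the track to the stops. At its -y end, flush with the end face, stands an orange push plate 56 wide, 10 thick, its top 33 mm above this point.
- track: Fixed guide track 420 mm long, origin under its middle at table level; y along it, the way the tray is pushed; x across, away from the robot. Dark steel floor 10 mm above the table; 80 mm channel between aluminium rails 12 wide, tops at 22 mm. Two stops on the +x rail, at y = 20 and 120 mm (blue and yellow, either order), steel lugs by their hinges 40 mm high. Floor is clear behind the tray.
- blue_stop_hinge (a point): Blue stop's hinge pin, mid-thickness: 32 mm above the table, 52 mm off the track's middle line. Its y axis lies along the pin, parallel to the track's y; x, z turn with the stop. The stop is a bar 14 x 14 mm reaching 65 mm from the pin, with a tab under its outer part. Down, it lies level across the channel, top 39 mm above the table; a tray touching it has its centre 57 mm short of the pin along y.
- blue_stop (a joint): Blue stop's angle, rad: 0 = parked, leaning back 30 degrees from upright, away from the robot; 0.52 = upright; 2.094 = fully down across the track, on its rest. Swings towards the robot as it grows. Starts at 0 to 0.3. The hinge is stiff (about 0.5 N at the tip) and stays where it is left, so push it all the way down.
- yellow_stop (a joint): Angle of the yellow stop, made just like the blue one, on the same rail 100 mm from it along the track; values mean the same. Starts raised, at 0 to 0.3, and is to stay up.
Things that resemble listed ones, but are neither listed nor needed, are in the scene too. What is shaped like the part that bears tray_center but brown or pink is not meant.

How it is judged (in metres and radians):
On the way:
1. the blue stop is fully down (within 10 degrees) while the tray is still at least 20 mm short of it (value of joint blue_stop above 1.92 rad and y of tray_center in the frame of blue_stop_hinge below -0.077 m), for 0.2 s.
At the end, for the whole second after the job is handed in: The blue stop is down within 10 degrees, the yellow stop is still up, and the tray lies flat in the track, in line with it (10 degrees), with its front face against the blue stop (gap under 10 mm) (value of joint blue_stop above 1.92 rad and value of joint yellow_stop below 0.7 rad and y of tray_center in the frame of blue_stop_hinge between -0.067 and -0.05 m and height (world z) of tray_center between 0.014 and 0.025 m and angle between tray_center's own z axis and vertical below 0.1 rad and angle between the y axis of tray_center and the y axis of blue_stop_hinge, either way round below 0.17 rad and horizontal distance between tray_center and blue_stop_hinge below 0.09 m); the robot touches nothing.
It fails at once if the yellow stop is tipped over towards the track (more than 10 degrees past upright) (value of joint yellow_stop above 0.7 rad).
It also fails if it takes over 42 s, if anything falls off the work surface, if the arm or the gripper's body presses on something with over 40 N, if the wrist force passes 120 N, or if a joint passes its speed limit or range.

## Working session

There is one attempt and no reset: what is moved stays moved. The work goes in short steps, Python scripts to look and compute and a tool call to move; the robot and the scene stay as the last step left them, time stands still between calls to the robot, and variables do not carry over. Pictures are saved under pics/ and viewed, at most 10 in all, crops included, and the job is handed in when it is done.

Besides the shell and the picture viewer there is one more tool, called after "Call:" by a JSON object that holds its "fn" and its "kwargs". drive_tool: Moves the arm, as the interface text tells. Shift numbers are shares of 200 mm and turn numbers shares of 90 degrees, none past 1 either way. Its arguments: {"type":"object","properties":{"linear":{"type":"array","items":{"type":"array","items":{"type":"number"}}},"twist":{"type":"array","items":{"type":"array","items":{"type":"number"}}},"gripper":{"type":"array","items":{"type":"number"}},"force":{"type":"number"}},"required":["linear","twist","gripper"]}

```bash
ls; mkdir -p pics; cat > h.py <<'E'
import numpy as np, cv2
from scipy.spatial.transform import Rotation as R
from station import robot
def cam(name):
    s=robot.state(); c=robot.read_camera(name)
    if 'cam_to_world' in c: T=np.array(c['cam_to_world'])
    else:
        W=np.eye(4); W[:3,:3]=R.from_rotvec(s['ee_rot']).as_matrix(); W[:3,3]=s['eef_pos']
        T=W@np.array(c['tool_from_camera'])
    c['T']=T; c['f']=240/np.tan(np.radians(c['fov_y'])/2)
    return c
def ray(c,u,v):
    K=np.array([[c['f'],0,c['cx']],[0,c['f'],c['cy']],[0,0,1.]])
    p=cv2.undistortPoints(np.array([[[u,v]]],float),K,np.array([c['k1'],0,0,0.]))[0,0]
    return c['T'][:3,3], c['T'][:3,:3]@np.array([p[0],p[1],1])
def onz(c,u,v,z):
    o,d=ray(c,u,v); return o+d*(z-o[2])/d[2]
def proj(c,P):
    K=np.array([[c['f'],0,c['cx']],[0,c['f'],c['cy']],[0,0,1.]])
    q=np.linalg.inv(c['T'])@np.append(P,1)
    return cv2.projectPoints(q[:3].reshape(1,1,3),np.zeros(3),np.zeros(3),K,np.array([c['k1'],0,0,0.]))[0].ravel()
E
python3 - <<'E'
from h import *
import pickle
d={}
for n in ['scene','side','wrist']:
    c=cam(n); d[n]=c; cv2.imwrite(f'pics/{n}0.png',c['img']); print(n,c['T'].round(1).tolist(),c['fov_y'],c['k1'])
pickle.dump(d,open('c0.pkl','wb'))
print(robot.state())
E
```

```text
pics
scene [[-0.9, 0.4, -0.3, 770.3], [0.5, 0.8, -0.4, 249.5], [0.0, -0.5, -0.9, 946.2], [0.0, 0.0, 0.0, 1.0]] 56.994296513077884 0.038162314110349566
side [[-1.0, -0.2, 0.2, 281.4], [-0.3, 0.6, -0.7, 561.1], [0.0, -0.8, -0.6, 684.7], [0.0, 0.0, 0.0, 1.0]] 49.25968501991113 -0.1553503465451201
wrist [[0.3, 0.9, 0.3, 154.7], [0.9, -0.3, -0.1, 634.3], [-0.0, 0.3, -1.0, 383.5], [0.0, 0.0, 0.0, 1.0]] 59.597995435828004 -0.08918387732286602
{'time': 0.15, 'qpos': array([-1.29018355,  0.53699194, -0.00441897,  1.53856726,  0.00263863,
        1.06729183, -0.0711866 ]), 'joint_velocities': array([-0.00010436, -0.00269287,  0.00018289, -0.00249925,  0.0014036 ,
        0.00085848,  0.00057172]), 'effort': array([ 1.52201643e-03, -5.71322644e+01,  9.91828702e-01, -2.51827723e+01,
       -5.61415055e-02,  1.50764140e-02,  9.40446603e-05]), 'eef_pos': array([220.81593504, 610.88430036, 238.07144168]), 'ee_rot': array([-5.41898711e-01, -3.09442241e+00,  1.96524549e-03]), 'ft_force': array([ 0.28247954, -0.1260401 ,  0.26317937]), 'torque': array([ 0.03969953, -0.08704129, -0.03888331]), 'gripper_force': 0.0, 'width': 88.13892297205422}
```

View pics/scene0.png

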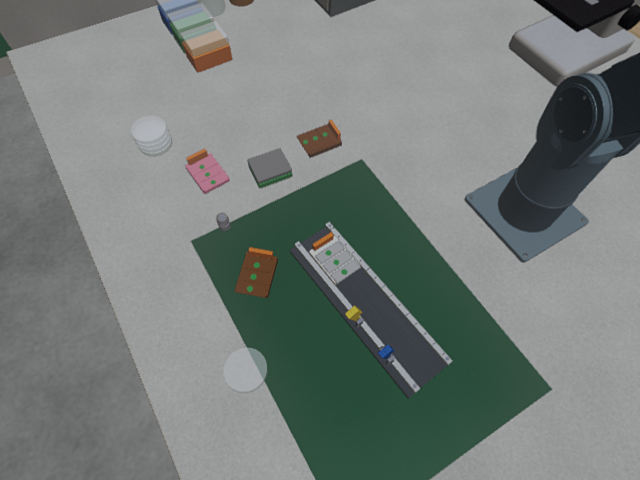

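View pics/side0.png

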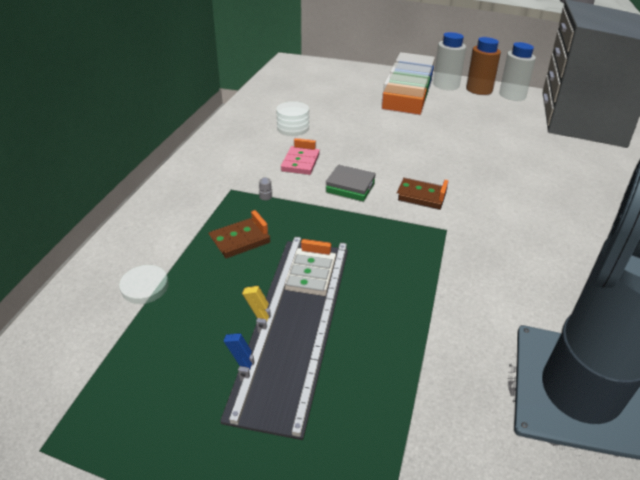

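The side view shows the white tray with its orange plate at (311,268), the yellow stop at (257,303) and the blue stop at (238,350). Blue is the far stop, so the tray must pass the raised yellow one. Look-alikes for the tray are brown at (240,235), brown at (423,192) and pink at (300,158). The choice is the white tray in the track.

```bash
python3 - <<'E'
from h import *
import pickle
d=pickle.load(open('c0.pkl','rb'))
def show(n,pts):
    c=d[n]
    for k,(u,v,z) in pts.items(): print(n,k,onz(c,u,v,z).round(1))
show('scene',dict(Lst=(297,243,22),Lend=(416,389,22),Rst=(329,225,22),Rend=(449,361,22)))
show('side',dict(Lst=(296,239,22),Lend=(235,416,22),Rst=(343,245,22),Rend=(298,430,22)))
def cen(c,lo,hi,box):
    h=cv2.cvtColor(c['img'],cv2.COLOR_BGR2HSV); m=cv2.inRange(h,lo,hi); z=np.zeros_like(m); x0,y0,x1,y1=box; z[y0:y1,x0:x1]=m[y0:y1,x0:x1]
    mm=cv2.moments(z,True); return mm['m10']/mm['m00'],mm['m01']/mm['m00'],mm['m00']
B=((100,120,40),(130,255,255)); Y=((20,120,80),(35,255,255)); O=((5,150,100),(16,255,255))
for nm,C,b1,b2 in [('blue',B,(360,330,410,375),(215,320,265,375)),('yellow',Y,(335,295,375,335),(235,280,275,325)),('orange',O,(300,225,345,255),(295,235,335,260))]:
    p=cen(d['scene'],*C,b1); q=cen(d['side'],*C,b2)
    o1,r1=ray(d['scene'],*p[:2]); o2,r2=ray(d['side'],*q[:2])
    t=np.linalg.lstsq(np.c_[r1,-r2],o2-o1,rcond=None)[0]
    a=o1+r1*t[0]; b=o2+r2*t[1]; print(nm,np.round(p,1),np.round(q,1),((a+b)/2).round(1),'gap',np.linalg.norm(a-b).round(1))
crop=d['side']['img'][225:440,200:360]; cv2.imwrite('pics/crop.png',cv2.resize(crop,None,fx=2.7,fy=2.7,interpolation=cv2.INTER_CUBIC))
E
```

```text
scene Lst [ 545.6 -199.3   22. ]
scene Lend [505.8 212.   22. ]
scene Rst [ 454.  -202.8   22. ]
scene Rend [413.1 202.6  22. ]
side Lst [ 547.3 -198.4   22. ]
side Lend [503.8 206.7  22. ]
side Rst [ 453.4 -208.8   22. ]
side Rend [410.7 200.2  22. ]
blue [385.8 351.5 137. ] [238.3 348.4 607. ] [527.8 126.6  72.2] gap 0.8
yellow [353.3 313.2 154. ] [256.  300.7 543. ] [539.3  27.3  71.7] gap 0.9
orange [322.8 240.5 135. ] [315.7 245.8 317. ] [ 496.2 -163.4   45.3] gap 0.6
```

View pics/crop.png

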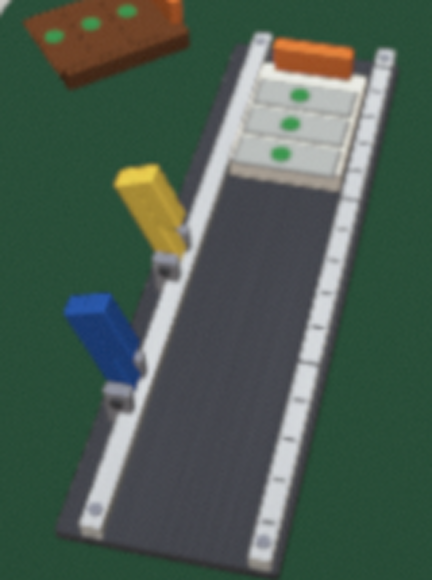

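The crop confirms the choice: the white tray with its orange plate at the track's far end, yellow stop near the tray, blue stop beyond it. The measured positions fit the given sizes (rail span about 92 mm centre to centre, stops 100 mm apart).

```bash
cat > go.py <<'E'
import sys
from h import *
C=np.array([479.5,2,0]); yaw=np.radians(5.9)
ex=np.array([np.cos(yaw),np.sin(yaw),0]); ey=np.array([-np.sin(yaw),np.cos(yaw),0])
def tr(p): p=np.asarray(p)-C; return np.array([p@ex,p@ey,p[2]])
def world(t): return C+t[0]*ex+t[1]*ey+np.array([0,0,t[2]])
def frac(t,tooly_deg=None):
    "shift and turn fractions to track-frame point t, tool y at angle from track x"
    s=robot.state(); M=R.from_rotvec(s['ee_rot'])
    l=M.inv().apply(world(t)-s['eef_pos'])/200
    tw=0
    if tooly_deg is not None:
        a=yaw+np.radians(tooly_deg); y=np.array([np.cos(a),np.sin(a),0]); z=np.array([0,0,-1.])
        G=R.from_matrix(np.c_[np.cross(y,z),y,z]); tw=(M.inv()*G).as_rotvec()/(np.pi/2)
    return l.round(3),np.round(tw,3)
if __name__=='__main__':
    s=robot.state(); print('t',s['time'],'track',tr(s['eef_pos']).round(1),'q',s['qpos'].round(2),'F',s['ft_force'].round(1))
    v=list(map(float,sys.argv[1:])); print(*frac(v[:3],v[3] if len(v)>3 else None))
E
python3 go.py 115 120 160 0
```

```text
t 0.15 track [-194.7  632.2  238.1] q [-1.29  0.54 -0.    1.54  0.    1.07 -0.07] F [ 0.3 -0.1  0.3]
[-2.508 -1.633  0.393] [-0.001  0.001  0.714]
```

Call:
{"fn": "drive_tool", "kwargs": {"linear": [[-0.84,-0.54,0],[-0.84,-0.54,0],[-0.84,-0.54,0],[-0.84,-0.54,0],[-0.84,-0.54,0],[-0.84,-0.54,0],[-0.84,-0.54,0]], "twist": [[0,0,0],[0,0,0],[0,0,0],[0,0,0],[0,0,0],[0,0,0],[0,0,0]], "gripper": [1,1,1,1,1,1,1]}}

```text
time: 0.73
eef_pos: [343.9, 450.7, 238.7]
ee_rot: [0.549, 3.093, -0.001]
ft_force: [-0.4, 0.0, 0.5]
width: 43.7
gripper_force: 0.0
```

```bash
python3 go.py 115 120 160 0
```

```text
t 0.7333 track [-88.8 460.3 238.7] q [-1.02  0.39  0.03  1.77 -0.01  0.98  0.23] F [-0.4  0.   0.5]
[-1.662 -1.082  0.395] [-0.     0.001  0.711]
```

Call:
{"fn": "drive_tool", "kwargs": {"linear": [[-0.83,-0.54,0.1],[-0.83,-0.54,0.1],[-0.83,-0.54,0.1],[-0.83,-0.54,0.1],[-0.83,-0.54,0.1],[-0.83,-0.54,0.1],[-0.83,-0.54,0.1]], "twist": [[0,0,0.3],[0,0,0.3],[0,0,0.3],[0,0,0.3],[0,0,0.3],[0,0,0.3],[0,0,0.3]], "gripper": [1,1,1,1,1,1,1]}}

```text
time: 1.32
eef_pos: [462.0, 294.4, 218.4]
ee_rot: [-1.252, -2.881, 0.001]
ft_force: [0.1, 1.3, 0.6]
width: 0.5
gripper_force: 0.0
```

```bash
python3 go.py 120 120 150 0
```

```text
t 1.3167 track [ 12.6 292.7 218.4] q [-0.8   0.39  0.19  1.84 -0.09  0.92  0.18] F [0.1 1.3 0.6]
[-1.012 -0.093  0.342] [-0.     0.     0.413]
```

Call:
{"fn": "drive_tool", "kwargs": {"linear": [[-1,-0.09,0.34],[-1,-0.09,0.34],[-1,-0.09,0.34],[-1,-0.09,0.34],[-1,-0.09,0.34],[-1,-0.09,0.34],[-1,-0.09,0.34],[-1,-0.09,0.34],[-1,-0.09,0.34]], "twist": [[0,0,0.41],[0,0,0.41],[0,0,0.41],[0,0,0.41],[0,0,0.41],[0,0,0.41],[0,0,0.41],[0,0,0.41],[0,0,0.41]], "gripper": [1,1,1,1,1,1,1,1,1]}}

```text
time: 2.07
eef_pos: [584.3, 140.1, 150.9]
ee_rot: [-2.089, -2.344, -0.002]
ft_force: [-0.1, -0.1, 0.1]
width: 0.6
gripper_force: 0.0
```

```bash
python3 - <<'E'
from h import *
import pickle
from go import *
c=cam('wrist'); pickle.dump(c,open('w1.pkl','wb')); im=c['img'].copy()
for p in [(52,120,32),(52,20,32),(-46,120,22),(46,210,22),(46,0,22),(66,120,95)]:
    u=proj(c,world(p)); print(p,u.round(0)); cv2.drawMarker(im,tuple(int(x) for x in u),(0,0,255),0,12,1)
cv2.imwrite('pics/w1.png',im)
E
python3 go.py 112 120 60 0
```

```text
(52, 120, 32) [220. 244.]
(52, 20, 32) [228. 376.]
(-46, 120, 22) [ 85. 239.]
(46, 210, 22) [208. 103.]
(46, 0, 22) [224. 391.]
(66, 120, 95) [219. 278.]
t 2.1167 track [118.5 126.3 151.1] q [-0.56  0.58  0.35  1.76 -0.25  0.85  0.02] F [ 0. -0. -1.]
[-0.032 -0.033  0.455] [ 0.    -0.001  0.007]
```

View pics/w1.png

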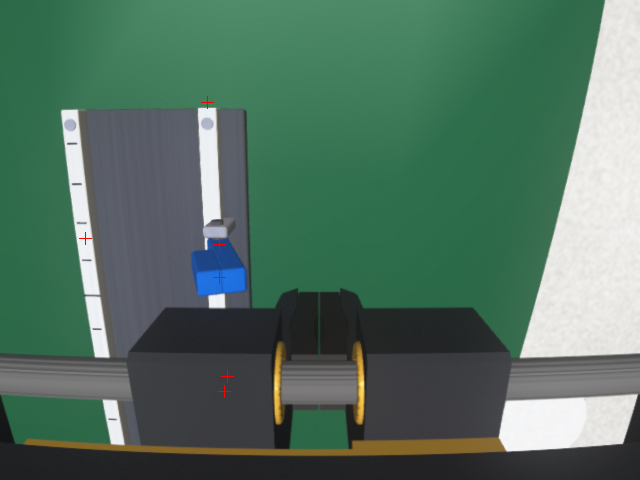

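The wrist view shows the blue stop's top at about (218,272), matching its projected tip to a few mm. The yellow stop is hidden well below the gripper. Next I descend behind the blue stop.

Call:
{"fn": "drive_tool", "kwargs": {"linear": [[-0.025,0,0.2],[-0.025,0,0.395],[-0.025,0,0.395],[-0.025,0,0.395]], "twist": [[0,0,0],[0,0,0.007],[0,0,0.007],[0,0,0.007]], "gripper": [1,1,1,1]}}

```text
time: 2.45
eef_pos: [583.9, 132.7, 71.0]
ee_rot: [-2.105, -2.328, 0.004]
ft_force: [0.5, -0.8, 0.1]
width: 0.3
gripper_force: 0.0
```

```bash
python3 go.py 118 121 72 0
```

```text
t 2.45 track [117.3 119.3  71. ] q [-0.52  0.69  0.31  1.79 -0.3   0.7   0.05] F [ 0.5 -0.8  0.1]
[ 0.008  0.004 -0.005] [-0.003 -0.    -0.002]
```

Call:
{"fn": "drive_tool", "kwargs": {"linear": [[0.008,-0.09,0],[0.008,-0.18,0],[0.008,-0.25,0],[0.008,-0.32,0],[0.008,-0.375,0.02],[0.008,-0.42,0.055],[0.008,-0.445,0.09],[0.008,-0.465,0.125],[0.008,-0.475,0.155],[0.008,-0.49,0.17],[0.008,-0.49,0.17],[0.008,-0.49,0.17]], "twist": [[0,0,0],[0,0,0],[0,0,0],[0,0,0],[0,0,0],[0,0,0],[0,0,0],[0,0,0],[0,0,0],[0,0,0],[0,0,0],[0,0,0]], "gripper": [1,1,1,1,1,1,1,1,1,1,1,1]}}

```text
time: 3.45
eef_pos: [490.5, 124.4, 39.3]
ee_rot: [2.109, 2.326, 0.006]
ft_force: [-1.8, 1.6, 14.6]
width: 0.2
gripper_force: 7.5
```

```bash
python3 go.py 20 121 140 0; python3 - <<'E'
from h import *
a=cam('side')['img'][225:440,180:380]; b=cam('scene')['img'][210:410,260:470]
r=lambda i:cv2.resize(i,(400,400))
cv2.imwrite('pics/d1.png',np.hstack([r(a),r(b)]))
E
```

```text
t 3.45 track [ 23.6 120.6  39.3] q [-0.55  0.63  0.27  2.04 -0.33  0.5   0.06] F [-1.8  1.6 14.6]
[ 0.003 -0.016 -0.504] [ 0.003 -0.001 -0.003]
```

View pics/d1.png

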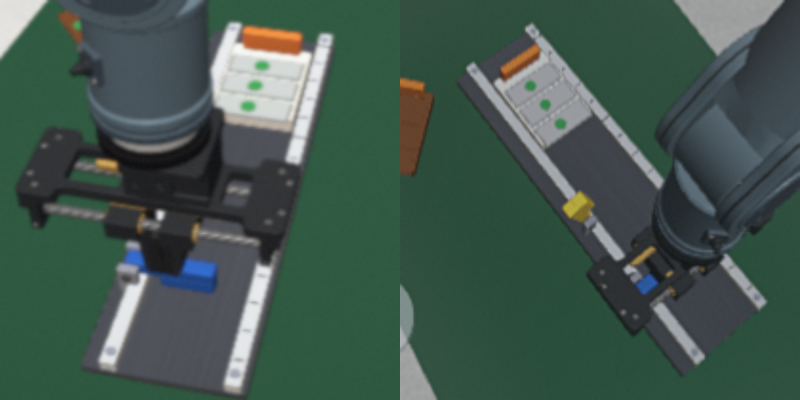

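Both views show the blue stop level across the channel under the fingers and the yellow stop still up. The 14.6 N upward force at z = 39 mm confirms the stop is on its rest. Now I lift and go behind the tray.

Call:
{"fn": "drive_tool", "kwargs": {"linear": [[0,0,-0.2],[0,0,-0.4],[0,0,-0.6],[-0.3,-0.1,-0.6],[-0.6,-0.12,-0.6],[-0.8,-0.12,-0.6],[-1,-0.12,-0.6],[-1,-0.12,-0.6],[-1,-0.12,-0.6]], "twist": [[0,0,0],[0,0,0],[0,0,0],[0,0,0],[0,0,0],[0,0,0],[0,0,0],[0,0,0],[0,0,0]], "gripper": [1,1,1,1,1,1,1,1,1]}}

```text
time: 4.3
eef_pos: [483.9, -86.5, 158.5]
ee_rot: [2.119, 2.313, -0.003]
ft_force: [-0.5, 0.2, 0.2]
width: 0.6
gripper_force: 0.0
```

```bash
python3 go.py -3 -205 150 90
```

```text
t 4.3 track [ -4.7 -88.5 158.5] q [-0.27  0.41  0.43  2.04 -0.24  0.74  0.4 ] F [-0.5  0.2  0.2]
[-0.582  0.018  0.045] [-1.00e-03  3.00e-03 -1.01e+00]
```

Call:
{"fn": "drive_tool", "kwargs": {"linear": [[-0.2,0.015,0],[-0.4,0.015,0],[-0.58,0.015,0],[-0.58,0.015,0],[-0.58,0.015,0],[-0.58,0.015,0],[-0.58,0.015,0],[-0.58,0.015,0],[-0.58,0.015,0],[-0.58,0.015,0],[-0.58,0.015,0],[-0.58,0.015,0]], "twist": [[0,0,-0.08],[0,0,-0.16],[0,0,-0.3],[0,0,-1],[0,0,-1],[0,0,-1],[0,0,-1],[0,0,-1],[0,0,-1],[0,0,-1],[0,0,-1],[0,0,-1]], "gripper": [1,1,1,1,1,1,1,1,1,1,1,1]}}

```text
time: 5.3
eef_pos: [498.3, -193.1, 157.7]
ee_rot: [-0.035, 3.141, -0.0]
ft_force: [0.0, 0.7, 0.3]
width: 0.5
gripper_force: 0.0
```

```bash
python3 go.py -3 -205 100 90;  python3 - <<'E'
from go import *
c=cam('wrist'); im=c['img'].copy()
h=cv2.cvtColor(im,cv2.COLOR_BGR2HSV); m=cv2.inRange(h,(5,150,60),(16,255,255))
n,l,st,ce=cv2.connectedComponentsWithStats(m)
for i in range(1,n):
    if st[i,4]>100: print(st[i],ce[i].round(0),tr(onz(c,*ce[i],52)).round(1))
for p in [(0,-171,52),(0,-205,10),(46,-210,22),(-46,-210,22)]:
    u=proj(c,world(p)); print(p,u.round(0)); cv2.drawMarker(im,tuple(int(x) for x in u),(0,0,255),0,12,1)
cv2.imwrite('pics/w2.png',im)
a=cam('side')['img'][225:440,180:380]; b=cam('scene')['img'][210:410,260:470]
r=lambda i:cv2.resize(i,(400,400))
cv2.imwrite('pics/d2.png',np.hstack([r(a),r(b)]))
E
```

```text
t 5.3 track [  -1.3 -196.   157.7] q [ 0.23  0.45  0.06  1.92 -0.04  0.78  1.91] F [0.  0.7 0.3]
[ 0.005 -0.046  0.288] [-0.     0.    -0.051]
[351 190  18  89 368] [356. 228.] [  -9.  -172.5   52. ]
[ 290  406   59   44 1711] [319. 430.] [ 139.7 -207.5   52. ]
(0, -171, 52) [359. 242.]
(0, -205, 10) [307. 230.]
(46, -210, 22) [305. 296.]
(-46, -210, 22) [293. 168.]
```

View pics/w2.png

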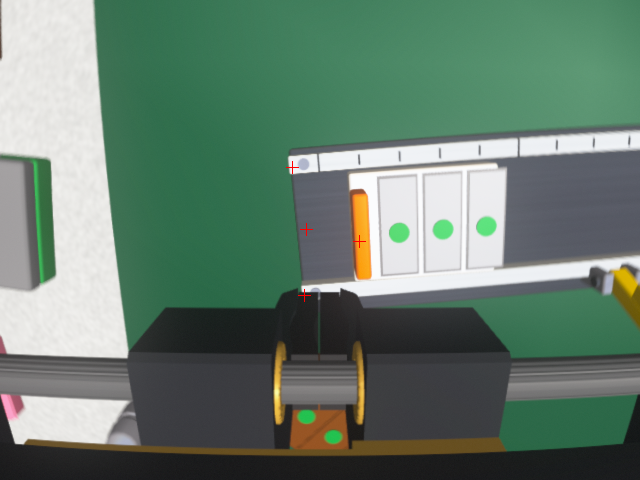

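View pics/d2.png

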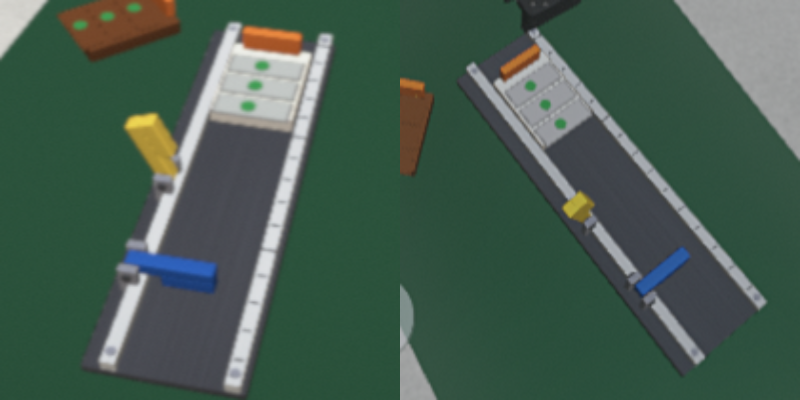

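The wrist view shows the plate's edge at columns 351–369 and rows 190–279, clear of the fingers. The second picture shows the blue stop level across the channel, the yellow stop up and the tray untouched. I descend behind the plate.

Call:
{"fn": "drive_tool", "kwargs": {"linear": [[0.005,-0.06,0],[0.005,-0.06,0.1],[0.005,-0.06,0.3],[0.005,-0.06,0.45],[0.005,-0.06,0.6],[0.005,-0.06,0.6],[0.005,-0.06,0.6]], "twist": [[0,0,-0.05],[0,0,-0.05],[0,0,-0.05],[0,0,-0.05],[0,0,-0.05],[0,0,-0.05],[0,0,-0.05]], "gripper": [1,1,1,1,1,1,1]}}

```text
time: 6.03
eef_pos: [496.3, -204.8, 36.9]
ee_rot: [0.145, -3.135, -0.001]
ft_force: [0.8, -0.1, -0.2]
width: 0.1
gripper_force: 0.0
```

```bash
python3 go.py -3 -20 38 90
```

```text
t 6.0333 track [  -4.6 -207.4   36.9] q [ 0.28  0.66  0.04  1.95 -0.04  0.54  2.01] F [ 0.8 -0.1 -0.2]
[ 0.002  0.937 -0.004] [ 0.001 -0.002 -0.007]
```

Call:
{"fn": "drive_tool", "kwargs": {"linear": [[0.001,0.06,0],[0.001,0.14,0],[0.001,0.22,0],[0.001,0.3,0],[0.001,0.38,0],[0.001,0.46,0],[0.001,0.54,0],[0.001,0.62,0],[0.001,0.7,0],[0.001,0.77,0],[0.001,0.83,0],[0.001,0.86,0]], "twist": [[0,0,0],[0,0,0],[0,0,0],[0,0,0],[0,0,0],[0,0,0],[0,0,0],[0,0,0],[0,0,0],[0,0,0],[0,0,0],[0,0,0]], "gripper": [1,1,1,1,1,1,1,1,1,1,1,1]}}

```text
time: 7.03
eef_pos: [482.2, -31.7, 39.9]
ee_rot: [-0.15, 3.134, 0.001]
ft_force: [-0.0, -2.8, 3.5]
width: 0.3
gripper_force: 1.9
```

```bash
python3 go.py -3 -5 38 90; python3 - <<'E'
from go import *
c=cam('side'); d=cam('scene')
def f(c,lo,hi,n):
    h=cv2.cvtColor(c['img'],cv2.COLOR_BGR2HSV); m=cv2.inRange(h,lo,hi); k,l,st,ce=cv2.connectedComponentsWithStats(m)
    return [(st[i].tolist(),ce[i].round(0)) for i in range(1,k) if st[i,4]>n]
a=c['img'][200:440,160:400]; b=d['img'][210:410,260:470]
r=lambda i:cv2.resize(i,(400,400))
cv2.imwrite('pics/d3.png',np.hstack([r(a),r(b)]))
E
```

```text
t 7.0333 track [ -0.8 -33.8  39.9] q [-0.07  0.59  0.05  2.09 -0.07  0.46  1.7 ] F [-0.  -2.8  3.5]
[0.012 0.144 0.01 ] [ 0.     0.003 -0.005]
```

View pics/d3.png

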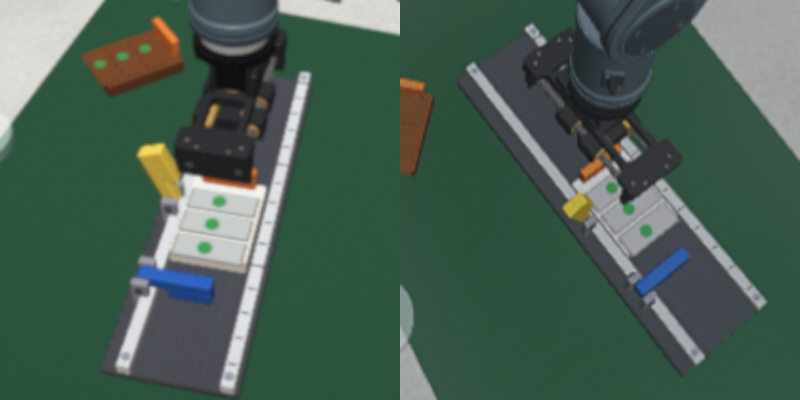

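The tray is flat in the channel, pushed past the raised yellow stop, with roughly 30 mm left to the blue stop. I continue slowly.

Call:
{"fn": "drive_tool", "kwargs": {"linear": [[0.005,0.02,0.005],[0.01,0.04,0.005],[0.01,0.06,0.01],[0.01,0.075,0.01],[0.01,0.09,0.01],[0.01,0.105,0.01],[0.01,0.115,0.01],[0.01,0.125,0.01],[0.01,0.13,0.01],[0.01,0.13,0.01]], "twist": [[0,0,0],[0,0,0],[0,0,0],[0,0,0],[0,0,0],[0,0,0],[0,0,0],[0,0,0],[0,0,0],[0,0,0]], "gripper": [1,1,1,1,1,1,1,1,1,1]}}

```text
time: 7.97
eef_pos: [476.3, -7.8, 35.7]
ee_rot: [0.149, -3.138, -0.0]
ft_force: [-0.1, -1.9, 1.1]
width: 0.6
gripper_force: 0.8
```

```bash
python3 go.py -3 -3 38 90
```

```text
t 7.9667 track [-4.2 -9.4 35.7] q [-0.12  0.6   0.06  2.11 -0.08  0.44  1.66] F [-0.1 -1.9  1.1]
[-0.006  0.032 -0.012] [ 0.    -0.    -0.005]
```

Call:
{"fn": "drive_tool", "kwargs": {"linear": [[0,0.01,0],[0,0.02,0],[0,0.025,0],[0,0.03,0],[0,0.03,0]], "twist": [[0,0,0],[0,0,0],[0,0,0],[0,0,0],[0,0,0]], "gripper": [1,1,1,1,1]}}

```text
time: 8.38
eef_pos: [475.8, -2.6, 35.7]
ee_rot: [-0.148, 3.138, -0.001]
ft_force: [0.7, -3.0, 1.8]
width: 0.6
gripper_force: 2.1
```

```bash
python3 go.py -3 0 38 90; python3 - <<'E'
from h import *
a=cam('side')['img'][250:400,200:350]; b=cam('scene')['img'][290:400,330:460]
r=lambda i:cv2.resize(i,(400,400),interpolation=cv2.INTER_CUBIC)
cv2.imwrite('pics/d4.png',np.hstack([r(a),r(b)]))
E
```

```text
t 8.3833 track [-4.2 -4.2 35.7] q [-0.14  0.59  0.06  2.11 -0.08  0.44  1.65] F [ 0.7 -3.   1.8]
[-0.006  0.021 -0.012] [-0.    -0.    -0.006]
```

View pics/d4.png

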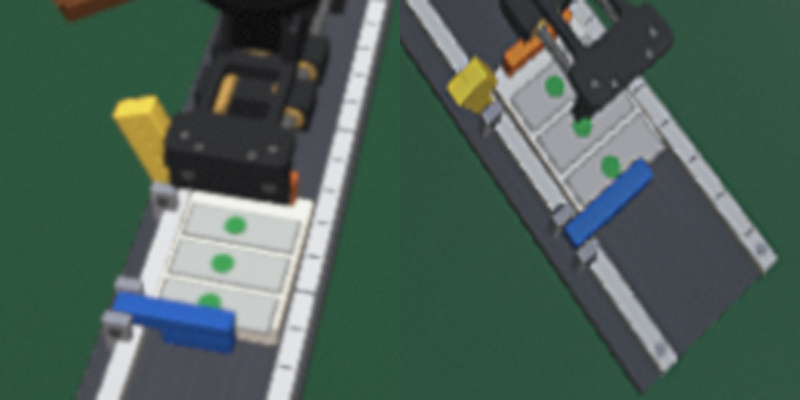

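The tray is flat and nearly at the blue stop in both views. I push a few mm more until the force rises.

Call:
{"fn": "drive_tool", "kwargs": {"linear": [[0,0.008,0],[0,0.015,0],[0,0.02,0],[0,0.02,0]], "twist": [[0,0,0],[0,0,0],[0,0,0],[0,0,0]], "gripper": [1,1,1,1]}}

```text
time: 8.82
eef_pos: [476.2, -1.9, 36.0]
ee_rot: [-0.143, 3.137, -0.006]
ft_force: [0.7, -13.9, 3.3]
width: 0.5
gripper_force: 7.1
```

The force is 13.9 N and the tool has stalled, so the tray is seated. I back off, then raise.

Call:
{"fn": "drive_tool", "kwargs": {"linear": [[0,-0.03,0],[0,-0.1,0],[0,-0.2,0],[0,-0.3,0],[0,-0.3,-0.2],[0,-0.3,-0.4],[0,-0.3,-0.6],[0,-0.4,-0.8],[0,-0.6,-0.8],[0,-0.8,-0.8],[0,-1,-0.8],[0,-1,-0.8]], "twist": [[0,0,0],[0,0,0],[0,0,0],[0,0,0],[0,0,0],[0,0,0],[0,0,0],[0,0,0],[0,0,0],[0,0,0],[0,0,0],[0,0,0]], "gripper": [1,1,1,1,1,1,1,1,1,1,1,1]}}

```text
time: 9.82
eef_pos: [493.8, -205.2, 196.3]
ee_rot: [-0.135, 3.137, -0.006]
ft_force: [-0.0, -0.4, -0.4]
width: 0.4
gripper_force: 0.0
```

```bash
python3 - <<'E'
from h import *
a=cam('side')['img'][250:400,200:350]; b=cam('scene')['img'][290:400,330:460]
r=lambda i:cv2.resize(i,(400,400),interpolation=cv2.INTER_CUBIC)
cv2.imwrite('pics/d5.png',np.hstack([r(a),r(b)]))
E
```

```text
(no output)
```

View pics/d5.png

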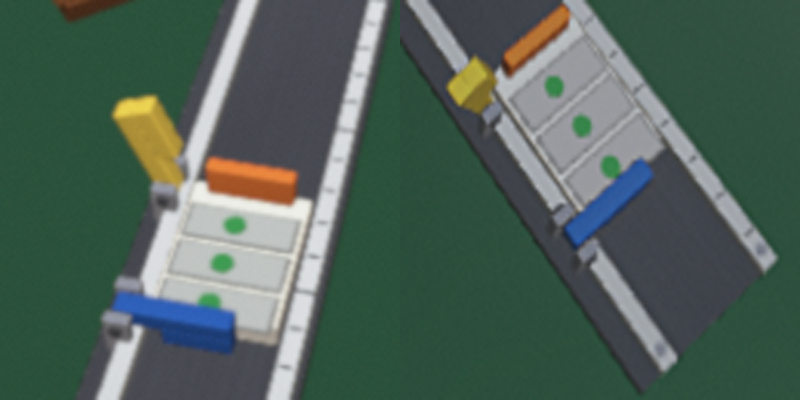

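The final views show the tray flat between the rails against the level blue stop, the yellow stop up and the robot clear of everything.

```bash
python3 -c "
from station import robot; print(robot.sign_off())"
```

```text
the job is handed in; nothing more can be done
None
```

I flipped the blue stop fully down, left the yellow stop up, and pushed the tray flat along the track against the blue stop; I handed the job in at about 10 s with the robot clear, and the sign-off returned no verdict.

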